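# Pin and clamp a microscope stage

### The arm

A 6-joint arm with a two-finger parallel gripper is mounted at the origin on the work surface. World frame = base frame: x ahead of the robot, y to its left, z up, the work surface at z = 0. Lengths are in m, angles in degrees, forces in N, time in s.
With the tool pointing down it reaches from about 0.325 to 1 m from the base axis. Payload 5.1 kg.
Tool frame: the origin (TCP) lies midway between the tips of the shut fingers; the grasp point (between the pads) lies 19 mm behind it; z points along the fingers, y is the line along which they close (so a half turn about z gives the same grasp; the last joint's range is limited). The gripper opens to 85 mm and grips with 20 to 120 N. Pads are 22 mm wide; open, the fingers measure 114 mm over their backs; the gripper's body (76 mm by 85 mm) begins 54 mm behind the grasp point. The pads swing forward as they close: fully open they stand 13 mm farther back than shut.
Start: joints at [-81.91, 7.093, 94.555, -0, 78.352, -4.733], TCP at [0.144, -0.634, 0.231] pointing down, gripper open.
Joint ranges: [-149.61, 149.61], [-58.7, 133.49], [1.44, 155.28], [-77.14, 257.14], [18.33, 153.61], [-166.67, 166.67]. Speed limits (degrees/s): [147.25, 147.25, 180, 180, 180, 180].

### API

Orientations are given as [roll, pitch, yaw] about the fixed x, y, z axes, in that order (R = Rz(yaw) Ry(pitch) Rx(roll)).
In Python, from workcell import arm gives the robot as it stands.
- The arm moves only by the tool apply_moves, never from a script. Its argument "commands" is a list of rows, each a list of 2 entries, a list of its own where there are three numbers: the shift along the tool's x, y, z in cm, then the turn, a rotation vector about the tool's x, y, z in rad. In form: [[[x, y, z], [ax, ay, az]], ...]. A call has exactly 10 rows; each row shifts and turns the commanded pose from where the row before left it, along the tool's axes as they then stand; what a row does not reach is not made up. A row lasts 1/12 s, in which the tool goes at most 41.7 mm and 7.16 degrees, less where a joint would pass 70% of its speed; a pose out of reach is approached as far as the arm can. A call with a gripper value outside its range is refused whole. "claw" is the closure in counts, from 0 (fully open) to 255 (shut), set as the call begins (left out, the last holds). The fingers move at their own pace and stop on an object; "squeeze" is the grip in N (left out, the last holds). Time passes only in rows, so rows that do not move let the fingers close, or fill a call up. It gives the time, the measured TCP pose, the force, the opening and the grip force at its end, in the units of the state.
- arm.state(): the state, without advancing time (a new reading comes with each control period).
- arm.get_image(name): name is "side" or "top"; returns the picture (480x640x3 uint8, red, green, blue); there is no depth.
- arm.calibration(name): a dict with "K" (3x3 intrinsics, pixels), "k1" (the pictures are not rectified: a ray, as slopes to the right and down, at radius r is drawn at 1 + k1 r^2 times it, then the intrinsics apply), "origin" and "attitude" of the camera in the world. Camera axes: x right, y down, z forward; pixel columns grow to the right and rows downward; lengths in m; the calibration is good to about 2 mm. A picture is of the moment at which its call begins. calibration takes no time and is no camera call.
- arm.sign_off(): hands the job in; it is judged then, once.
The state is a dict: "time": time; "joint_pos": joint angles; "joint_velocities": joint speeds; "joint_efforts": joint torques, N m; "position": TCP position; "tcp_rot": TCP orientation; "ft_force": force on the tool from outside, world axes, zero at the start; "moment": the same for the moment, N m; "grip_width": finger opening in m; "grip_force": force on a finger pad.
Only numpy, scipy, OpenCV 4.12 (cv2) and the standard library are available. Lean on these libraries where they do the work, as an engineer would, in place of code of your own. Each camera call takes 0.05 s, during which the arm holds its last target. There are 200 camera calls.

### The job

The upper plate of the microscope stage has slipped out of line with the plate under it. Take the tapered pin (orange grip) from the green stand and drive it gently, without forcing it, down through the hole in the upper plate and the fixed hole below it until its collar sits flush on the plate, giving way sideways as the taper pulls the holes into line; then push the red clamp lever fully over towards the plate. Leave the blue-gripped dowel and everything else on the bench where it is.

Things in the scene. Friction and masses are not known exactly. Their poses are not given: they have to be found in the camera images.
- pin: Steel pin with a square orange grip, hanging loosely by its collar, point down, in one of the green stand's two holes. Origin: centre of the collar's underside; z up along the pin, x, y square to the grip's faces. Above the origin: round collar 29 mm across, 6 mm thick, then the grip, 22 x 22 mm, from 6 to 46 mm. 0.11 to 0.21 kg.
- pin_tip (a point): Centre of the pin's flat tip, 6 mm across, 52 mm below the pin's origin. From the tip the pin tapers out over 30 mm to a straight shank, 18 mm in diameter and 22 mm long, up to the collar. Driving it takes up to about 10 N while the taper drags the plate along; then the shank enters both plates and the collar stops it hard.
- dowel: The wrong part: a plain straight dowel of the same size and shape above, with a blue grip, in the other hole of the green stand, 90 mm from the pin. Origin and axes as for the pin. Leave it.
- stand: White fixed cradle of the microscope stage, 150 (x) by 180 (y) mm. Origin: centre of its underside, on the bench; z up. It carries a fixed lower plate (13 mm thick, top 69 mm above the bench, a 19.4 mm through hole, mostly hidden, free space below), over it the floating upper plate (124 x 150 mm, 10 mm thick), and on a foot at its +y side the clamp lever.
- plate_hole (a point): Centre of the mouth of the only hole (19.4 mm, blue ring) in the aluminium upper plate, on its top face, 80 mm above the bench; axes as the cradle's. The plate slides flat up to 7 mm in x and y against about 4.5 N of dry friction. The fixed hole below lies 4 to 6 mm to one side, to be felt: it pushes the taper sideways. Flush pin: its origin is here. Press with at most 20 N.
- clamp (a joint): Angle of the clamp lever, rad: 0 = leaning away from the plate (towards the cradle's +y), 1.0 = fully over, leaning towards the plate (-y), at its stop. Starts between 0 and 0.2, turns lightly and stays where it is left.
- clamp_tip (a point): Centre of the red ball (26 mm in diameter) at the end of the clamp lever, a 10 mm rod. It swings in the cradle's y-z plane, 80 mm from a pivot at x 0, y 150, z 42 mm in the cradle's frame; upright at 0.5 rad.
- wellplate: Bystander: clear flat multi-well plate, 86 x 128 x 14 mm. Origin: centre of its underside. Leave it.
- dishes: Bystander: pair of clear round culture dishes, 92 mm across, 30 mm high. Origin: centre of its underside. Leave it.
- objective: Bystander: brass microscope objective, 32 mm across, 48 mm high. Origin: centre of its underside. Leave it.
- driver: Bystander: screwdriver lying flat, 170 mm long. Origin: middle of its length. Leave it.
- reagent: Bystander: amber bottle with an orange cap, 68 mm across, 150 mm high. Origin: centre of its underside. Leave it.
- spray: Bystander: white spray bottle with a yellow head, 80 mm across, 210 mm high. Origin: centre of its underside. Leave it.
There are look-alikes about, which are no part of the job. What is shaped like the pin but turquoise is not meant.

How it is judged:
By the outcome, as a careful person would: the job done as asked, in the order asked, and still so for the second after the job is handed in, with the robot touching nothing.
It also fails if it takes over 69 s, if anything falls off the work surface, if the arm or the gripper's body presses on something with over 40 N, if the wrist force passes 120 N, or if a joint passes its speed limit or range.

## Working session

There is one attempt and no reset: what is moved stays moved. The work goes in short steps, Python scripts to look and compute and a tool call to move; the robot and the scene stay as the last step left them, time stands still between calls to the robot, and variables do not carry over. Pictures are saved under pics/ and viewed, at most 10 in all, crops included, and the job is handed in when it is done.

Besides the shell and the picture viewer there is one more tool, called after ">>>" as name([rows], argument=value, ...), one row to a line, values as JSON. apply_moves: Moves the arm, as the interface text tells. Its arguments: {"type":"object","properties":{"commands":{"type":"array","items":{"type":"array"}},"claw":{"type":"number"},"squeeze":{"type":"number"}},"required":["commands"]}

```bash
mkdir -p pics; python3 - <<'E'
from workcell import arm
import cv2
for n in("side","top"):
    cv2.imwrite(f"pics/{n}0.png",arm.get_image(n)[:,:,::-1]); print(n,arm.calibration(n))
print(arm.state())
E
```

```text
side {'K': array([[487.76146582,   0.        , 313.69556179],
       [  0.        , 487.76146582, 235.28298217],
       [  0.        ,   0.        ,   1.        ]]), 'k1': -0.032730833186069966, 'origin': array([ 0.39034051, -0.70990939,  0.6547317 ]), 'attitude': array([-124.58353642,    0.41995335,  -10.32849656])}
top {'K': array([[453.15499987,   0.        , 319.55807401],
       [  0.        , 453.15499987, 237.31620601],
       [  0.        ,   0.        ,   1.        ]]), 'k1': -0.050762297281684604, 'origin': array([0.45166864, 0.09138499, 1.03867635]), 'attitude': array([-174.23172811,    0.84462732,  -89.40646833])}
{'time': 0.1, 'joint_pos': array([-8.19092622e+01,  7.12885614e+00,  9.46256339e+01,  4.69459038e-04,
        7.83525800e+01, -4.73366477e+00]), 'joint_velocities': array([ 0.0113955 , -0.02975677, -0.23268404,  0.09934825,  0.01655441,
       -0.00034902]), 'joint_efforts': array([ 1.77691518e-04, -4.24932361e+01, -3.66652536e+01, -1.78250093e-04,
        3.94755116e-03,  1.10000201e-06]), 'position': array([ 0.14416114, -0.63324756,  0.23019258]), 'tcp_rot': array([-1.79893333e+02, -9.29389899e-03,  1.28242987e+01]), 'ft_force': array([ 0.52492292,  0.06643186, -0.74516165]), 'moment': array([0.00574471, 0.00481767, 0.00351112]), 'grip_force': 0.0, 'grip_width': 0.08516639824230253}
```

View pics/side0.png

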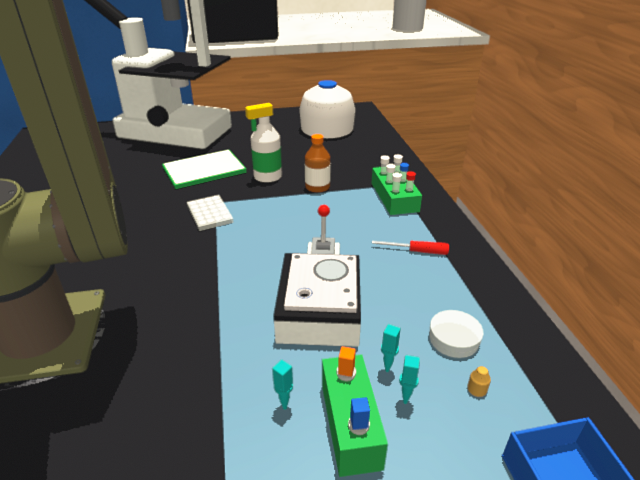

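View pics/top0.png

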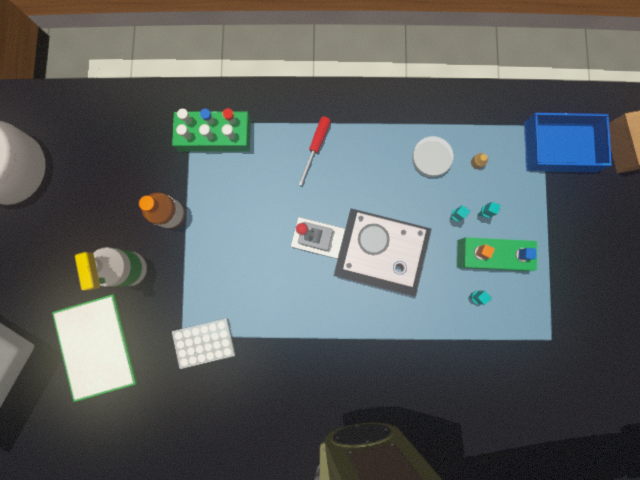

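Side view: pin, orange grip, at (347,362); blue dowel at (360,413); turquoise look-alikes at (283,378), (391,340) and (410,372); hole at about (304,293); red ball at (323,211). In the top view the pin is at (485,253), the dowel at (528,255), the hole at (400,267) and the ball at (302,229). Only the orange grip in the green stand fits the pin. I'll confirm it in one enlarged crop.

```bash
python3 - <<'E'
import cv2,numpy as np
s=cv2.imread("pics/side0.png");t=cv2.imread("pics/top0.png")
def c(im,x,y,w=100,h=75):return cv2.resize(im[y:y+h,x:x+w],(400,300),interpolation=cv2.INTER_CUBIC)
cv2.imwrite("pics/crop0.png",np.vstack([np.hstack([c(s,300,335),c(t,450,215)]),np.hstack([c(s,270,245),c(t,340,205)])]))
E
```

```text
(no output)
```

View pics/crop0.png

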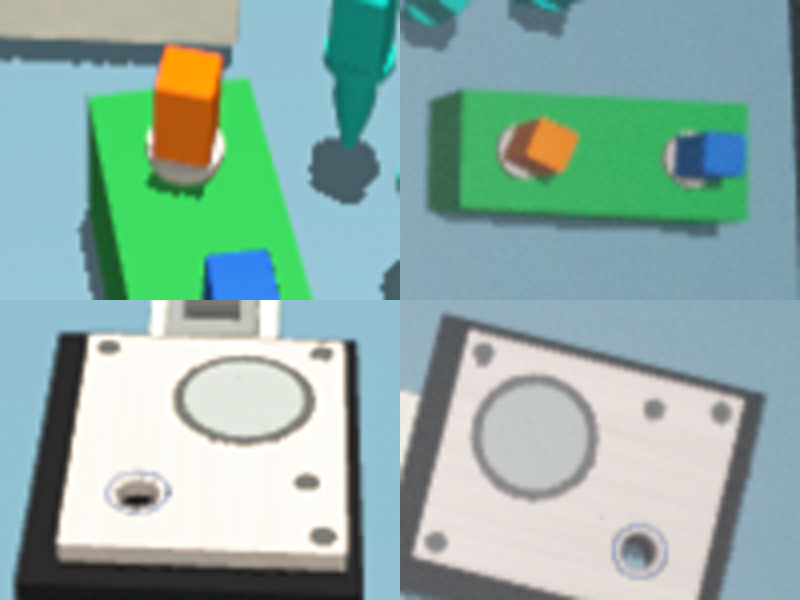

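The crops confirm it: the orange square grip with its collar sits in the stand hole nearer the cradle, at (347,352) side and (488,251) top (top face). The blue-ringed hole is at (304.2,292.7) side and (399.4,267.2) top.

```bash
cat > h.py <<'E'
import numpy as np,cv2
from scipy.spatial.transform import Rotation as R
from workcell import arm
def ray(n,p):
    c=arm.calibration(n);K=c["K"]
    d=np.array([*cv2.undistortPoints(np.float64([[p]]),K,np.array([c["k1"],0,0,0.]),None,None).ravel(),1])
    # exact inverse of 1+k1 r^2 iterated by cv2
    return c["origin"],R.from_euler("xyz",c["attitude"],degrees=True).as_matrix()@d
def tri(a,b):
    o,d=ray("side",a);q,e=ray("top",b);s=np.linalg.lstsq(np.c_[d,-e],q-o,rcond=None)[0]
    P,Q=o+s[0]*d,q+s[1]*e;return (P+Q)/2,np.linalg.norm(P-Q)
def onz(n,p,z):
    o,d=ray(n,p);return o+d*(z-o[2])/d[2]
def blob(im,lo,hi,roi):
    x,y,w,h=roi;m=cv2.inRange(cv2.cvtColor(im,cv2.COLOR_BGR2HSV)[y:y+h,x:x+w],lo,hi)
    return m,np.argwhere(m).mean(0)[::-1]+[x,y]
E
python3 - <<'E'
from h import *
s=cv2.imread("pics/side0.png");t=cv2.imread("pics/top0.png")
print("hole",tri((304.2,292.7),(399.4,267.2)))
print("pintop",tri((347,352.5),(487.7,251.2)))
print("collar",tri((346.2,372),(481.5,252.8)))
m,a=blob(s,(0,150,90),(6,255,255),(310,195,30,30));m2,b=blob(t,(0,120,80),(6,255,255),(290,215,25,25))
m3,b3=blob(t,(170,120,80),(180,255,255),(290,215,25,25))
print("ball",a,b,b3,tri(a,b))
# plate corners in top crop -> world
for n,cs,off in(("top",[(66,28),(345,98),(297,302+0),(14,258)],(340,205)),("side",[(87,36),(345,42),(347,270),(58,248)],(270,245))):
    P=[onz(n,(off[0]+u/4,off[1]+v/4),.08) for u,v in cs];print(n,np.round(P,3).tolist())
# cradle orient: dark top corners in full
g=[onz("top",(450+u/4,215+v/4),.136) for u,v in((138,118),(178,128),(166,173),(127,160))];print(np.round(g,4).tolist())
x,y,w,h=470,235,35,30
hsv=cv2.cvtColor(t,cv2.COLOR_BGR2HSV)[y:y+h,x:x+w]
m=cv2.inRange(hsv,(5,150,200),(20,255,255));print(m.sum()/255,cv2.minAreaRect(np.argwhere(m)[:,::-1].astype(np.float32)+np.float32([x,y])))
print([ (p,arm.calibration(p)['origin']) for p in()])
E
```

```text
hole (array([ 0.48667811, -0.06266054,  0.08025486]), np.float64(0.0004388420188089286))
pintop (array([ 0.52039958, -0.2395507 ,  0.1120894 ]), np.float64(0.0017001795494293803))
collar (array([ 0.52005245, -0.24084811,  0.07074083]), np.float64(0.0020402807708156043))
ball [323.38202247 210.04494382] [301.61538462 228.15384615] [301.46938776 228.57142857] (array([0.56264695, 0.14283838, 0.11907593]), np.float64(0.0005837320351714768))
top [[0.603, 0.028, 0.08], [0.567, -0.12, 0.08], [0.459, -0.094, 0.08], [0.481, 0.055, 0.08]]
side [[0.482, 0.055, 0.08], [0.605, 0.027, 0.08], [0.566, -0.129, 0.08], [0.448, -0.092, 0.08]]
[[0.5312, -0.2248, 0.136], [0.5263, -0.2448, 0.136], [0.5038, -0.2382, 0.136], [0.5101, -0.2187, 0.136]]
97.0 ((487.5, 251.00001525878906), (9.838699340820312, 9.391485214233398), 26.56505012512207)
[]
```

>>> apply_moves([
  [[3.03, -2, 0], [0, 0, 0]],
  [[3.03, -2, 0], [0, 0, 0]],
  [[3.03, -2, 0], [0, 0, 0]],
  [[3.03, -2, 0], [0, 0, 0]],
  [[3.03, -2, 0], [0, 0, 0]],
  [[3.03, -2, 0], [0, 0, 0]],
  [[3.03, -2, 0], [0, 0, 0]],
  [[3.03, -2, 0], [0, 0, 0]],
  [[3.03, -2, 0], [0, 0, 0]],
  [[3.03, -2, 0], [0, 0, 0]],
], claw=90, squeeze=30)

```text
time: 0.93
position: [0.396, -0.3698, 0.2309]
tcp_rot: [-180.0, 0.0, 12.8]
ft_force: [0.2, -0.4, -0.0]
grip_width: 0.0554
grip_force: 0.0
```

>>> apply_moves([
  [[3.03, -2, 0], [0, 0, 0]],
  [[3.03, -2, 0], [0, 0, 0]],
  [[3.03, -2, 0], [0, 0, 0]],
  [[3.03, -2, 0], [0, 0, 0]],
  [[3.03, -2, 0], [0, 0, 0]],
  [[0, 0, 0], [0, 0, -0.12]],
  [[0, 0, 0], [0, 0, -0.12]],
  [[0, 0, 0], [0, 0, -0.12]],
  [[0, 0, 0], [0, 0, -0.12]],
  [[0, 0, 0], [0, 0, -0.12]],
])

```text
time: 1.77
position: [0.5206, -0.24, 0.2306]
tcp_rot: [-179.9, 0.0, 47.6]
ft_force: [0.1, 0.3, 0.1]
grip_width: 0.0554
grip_force: 0.0
```

>>> apply_moves([
  [[0, 0, 0], [0, 0, -0.12]],
  [[0, 0, 0], [0, 0, -0.12]],
  [[0, 0, 0], [0, 0, -0.12]],
  [[0, 0, 0], [0, 0, -0.12]],
  [[0, 0, 1], [0, 0, 0]],
  [[0, 0, 1.5], [0, 0, 0]],
  [[0, 0, 2], [0, 0, 0]],
  [[0, 0, 2], [0, 0, 0]],
  [[0, 0, 1], [0, 0, 0]],
  [[0, 0, 0], [0, 0, 0]],
])

```text
time: 2.6
position: [0.5186, -0.2392, 0.1521]
tcp_rot: [-179.6, -0.1, 74.6]
ft_force: [-0.4, 0.4, 0.1]
grip_width: 0.0551
grip_force: 0.0
```

```bash
python3 - <<'E'
from h import *
s=arm.get_image("side")[:,:,::-1];t=arm.get_image("top")[:,:,::-1]
def c(im,x,y,w=100,h=75):return cv2.resize(im[y:y+h,x:x+w],(400,300),interpolation=cv2.INTER_CUBIC)
cv2.imwrite("pics/g1.png",np.hstack([c(s,300,300),c(t,440,215)]))
S=arm.state();print({k:np.round(S[k],4) for k in("time","position","tcp_rot","ft_force","grip_width","joint_pos")})
E
```

```text
{'time': np.float64(2.7), 'position': array([ 0.5207, -0.2403,  0.156 ]), 'tcp_rot': array([-1.799499e+02, -1.420000e-02,  7.463520e+01]), 'ft_force': array([ 0.4644, -0.4912,  1.0986]), 'grip_width': np.float64(0.0548), 'joint_pos': array([-3.01384e+01,  9.06100e-01,  1.08539e+02,  1.00000e-03,
        7.06069e+01, -1.47739e+01])}
```

View pics/g1.png

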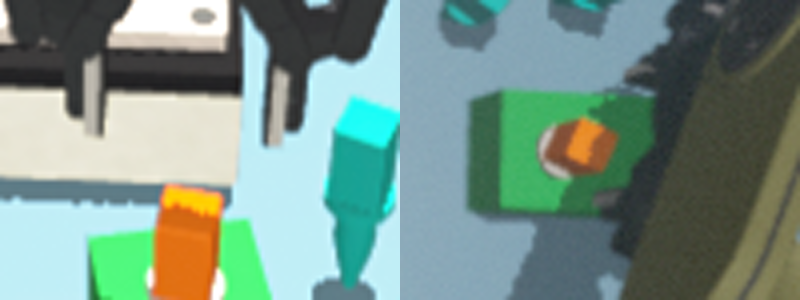

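The fingers stand either side of the orange grip (crop (190,200) side), clear of the turquoise part, so I can go down and close.

>>> apply_moves([
  [[0, 0, 1.5], [0, 0, 0]],
  [[0, 0, 1.5], [0, 0, 0]],
  [[0, 0, 1.5], [0, 0, 0]],
  [[0, 0, 1.5], [0, 0, 0]],
  [[0, 0, 1], [0, 0, 0]],
  [[0, 0, 0.6], [0, 0, 0]],
  [[0, 0, 0.3], [0, 0, 0]],
  [[0, 0, 0], [0, 0, 0]],
  [[0, 0, 0], [0, 0, 0]],
  [[0, 0, 0], [0, 0, 0]],
])

```text
time: 3.53
position: [0.5215, -0.2408, 0.0785]
tcp_rot: [179.9, 0.0, 74.7]
ft_force: [0.0, 0.5, -0.4]
grip_width: 0.055
grip_force: 0.0
```

>>> apply_moves([
  [[0, 0, 0], [0, 0, 0]],
  [[0, 0, 0], [0, 0, 0]],
  [[0, 0, 0], [0, 0, 0]],
  [[0, 0, 0], [0, 0, 0]],
  [[0, 0, 0], [0, 0, 0]],
  [[0, 0, 0], [0, 0, 0]],
  [[0, 0, 0], [0, 0, 0]],
  [[0, 0, 0], [0, 0, 0]],
  [[0, 0, 0], [0, 0, 0]],
  [[0, 0, 0], [0, 0, 0]],
], claw=255, squeeze=60)

```text
time: 4.37
position: [0.5213, -0.2406, 0.078]
tcp_rot: [179.9, 0.0, 74.7]
ft_force: [-0.0, -0.0, 5.7]
grip_width: 0.0214
grip_force: 59.4
```

>>> apply_moves([
  [[0, 0, -0.3], [0, 0, 0]],
  [[0, 0, -0.7], [0, 0, 0]],
  [[0, 0, -1.5], [0, 0, 0]],
  [[0, 0, -2], [0, 0, 0]],
  [[0, 0, -2], [0, 0, 0]],
  [[0, 0, -2], [0, 0, 0]],
  [[0, 0, -1], [0, 0, 0]],
  [[0, 0, -0.5], [0, 0, 0]],
  [[0, 0, 0], [0, 0, 0]],
  [[0, 0, 0], [0, 0, 0]],
])

```text
time: 5.2
position: [0.5202, -0.2401, 0.1762]
tcp_rot: [-179.9, -0.0, 74.7]
ft_force: [-0.6, -0.1, -2.7]
grip_width: 0.0209
grip_force: 60.2
```

>>> apply_moves([
  [[1, -0.5, 0], [0, 0, 0]],
  [[2, -1, 0], [0, 0, 0]],
  [[3, -1.5, 0], [0, 0, 0]],
  [[3, -1.5, 0], [0, 0, 0]],
  [[3, -1.5, 0], [0, 0, 0]],
  [[2, -1, 0], [0, 0, 0]],
  [[1.5, -0.7, 0], [0, 0, 0]],
  [[0.7, -0.27, 0], [0, 0, 0]],
  [[0, 0, 0], [0, 0, 0]],
  [[0, 0, 0], [0, 0, 0]],
])

```text
time: 6.03
position: [0.4863, -0.063, 0.1767]
tcp_rot: [-179.9, 0.0, 74.7]
ft_force: [0.7, 0.2, -1.7]
grip_width: 0.0214
grip_force: 60.2
```

```bash
python3 - <<'E'
from h import *
s=arm.get_image("side")[:,:,::-1];t=arm.get_image("top")[:,:,::-1]
cv2.imwrite("pics/side2.png",s);cv2.imwrite("pics/top2.png",t)
def c(im,x,y,w=100,h=75,k=4):return cv2.resize(im[y:y+h,x:x+w],(w*k,h*k),interpolation=cv2.INTER_CUBIC)
cv2.imwrite("pics/g2.png",np.hstack([c(s,260,195,100,140),c(t,340,205,100,140)]))
S=arm.state();print({k:np.round(S[k],4) for k in("time","position","tcp_rot","ft_force","grip_width","joint_pos")})
E
```

```text
{'time': np.float64(6.1333), 'position': array([ 0.4867, -0.0638,  0.177 ]), 'tcp_rot': array([-1.799726e+02,  1.870000e-02,  7.465880e+01]), 'ft_force': array([-0.0508, -0.0189, -2.0654]), 'grip_width': np.float64(0.0209), 'joint_pos': array([-1.372280e+01, -1.119830e+01,  1.176675e+02, -1.870000e-02,
        7.355870e+01,  1.623700e+00])}
```

View pics/g2.png

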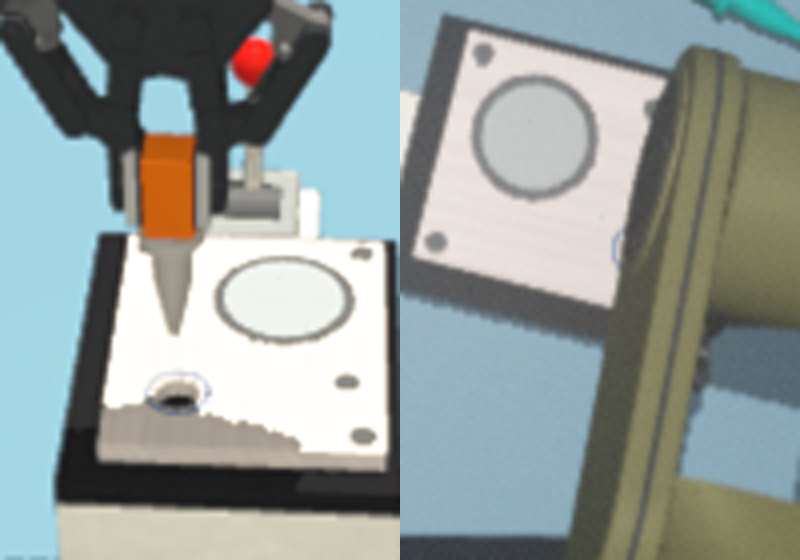

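The pin is upright in the fingers, with its tip at crop (175,332), i.e. side (303.7,278). The ring is centred at (304.4,293).

```bash
python3 - <<'E'
from h import *
print("tip",[onz("side",(303.7,277.5),z) for z in(.112,.114,.116)])
print("hole",onz("side",(304.4,293),.08),"griptop",onz("side",(260+167/4,195+133/4),.212))
E
```

```text
tip [array([ 0.48723256, -0.05891291,  0.112     ]), array([ 0.4868755 , -0.06131187,  0.114     ]), array([ 0.48651845, -0.06371083,  0.116     ])]
hole [ 0.4871582  -0.06323966  0.08      ] griptop [ 0.48675165 -0.05392482  0.212     ]
```

>>> apply_moves([
  [[0, 0, 0.8], [0, 0, 0]],
  [[0, 0, 0.8], [0, 0, 0]],
  [[0, 0, 0.8], [0, 0, 0]],
  [[0, 0, 0.6], [0, 0, 0]],
  [[0, 0, 0.4], [0, 0, 0]],
  [[0, 0, 0.3], [0, 0, 0]],
  [[0, 0, 0.2], [0, 0, 0]],
  [[0, 0, 0.2], [0, 0, 0]],
  [[0, 0, 0.1], [0, 0, 0]],
  [[0, 0, 0], [0, 0, 0]],
])

```text
time: 6.97
position: [0.4867, -0.0631, 0.1353]
tcp_rot: [180.0, 0.0, 74.7]
ft_force: [0.4, -0.2, -1.8]
grip_width: 0.0211
grip_force: 60.2
```

>>> apply_moves([
  [[0, 0, 0.1], [0, 0, 0]],
  [[0, 0, 0.1], [0, 0, 0]],
  [[0, 0, 0.1], [0, 0, 0]],
  [[0, 0, 0.1], [0, 0, 0]],
  [[0, 0, 0.1], [0, 0, 0]],
  [[0, 0, 0.05], [0, 0, 0]],
  [[0, 0, 0.05], [0, 0, 0]],
  [[0, 0, 0], [0, 0, 0]],
  [[0, 0, 0], [0, 0, 0]],
  [[0, 0, 0], [0, 0, 0]],
])

```text
time: 7.8
position: [0.4867, -0.0631, 0.1294]
tcp_rot: [180.0, -0.0, 74.7]
ft_force: [0.7, 0.4, -2.3]
grip_width: 0.0212
grip_force: 60.2
```

>>> apply_moves([
  [[0, 0, 0.1], [0, 0, 0]],
  [[0, 0, 0.1], [0, 0, 0]],
  [[0, 0, 0.1], [0, 0, 0]],
  [[0, 0, 0], [0, 0, 0]],
  [[0, 0, 0], [0, 0, 0]],
  [[0, 0, 0], [0, 0, 0]],
  [[0, 0, 0], [0, 0, 0]],
  [[0, 0, 0], [0, 0, 0]],
  [[0, 0, 0], [0, 0, 0]],
  [[0, 0, 0], [0, 0, 0]],
])

```text
time: 8.63
position: [0.4867, -0.0631, 0.1263]
tcp_rot: [180.0, -0.0, 74.7]
ft_force: [-0.5, 0.3, -1.4]
grip_width: 0.0211
grip_force: 60.2
```

>>> apply_moves([
  [[0, 0, 0.1], [0, 0, 0]],
  [[0, 0, 0.1], [0, 0, 0]],
  [[0, 0, 0.1], [0, 0, 0]],
  [[0, 0, 0], [0, 0, 0]],
  [[0, 0, 0], [0, 0, 0]],
  [[0, 0, 0], [0, 0, 0]],
  [[0, 0, 0], [0, 0, 0]],
  [[0, 0, 0], [0, 0, 0]],
  [[0, 0, 0], [0, 0, 0]],
  [[0, 0, 0], [0, 0, 0]],
])

```text
time: 9.47
position: [0.4867, -0.0631, 0.1234]
tcp_rot: [180.0, 0.0, 74.7]
ft_force: [0.4, -0.7, -1.7]
grip_width: 0.0213
grip_force: 60.2
```

>>> apply_moves([
  [[0, 0, 0.1], [0, 0, 0]],
  [[0, 0, 0.1], [0, 0, 0]],
  [[0, 0, 0], [0, 0, 0]],
  [[0, 0, 0], [0, 0, 0]],
  [[0, 0, 0], [0, 0, 0]],
  [[0, 0, 0], [0, 0, 0]],
  [[0, 0, 0], [0, 0, 0]],
  [[0, 0, 0], [0, 0, 0]],
  [[0, 0, 0], [0, 0, 0]],
  [[0, 0, 0], [0, 0, 0]],
])

```text
time: 10.3
position: [0.4867, -0.0631, 0.1214]
tcp_rot: [180.0, 0.0, 74.7]
ft_force: [-0.6, 0.4, -2.0]
grip_width: 0.021
grip_force: 60.2
```

>>> apply_moves([
  [[0, 0, 0.1], [0, 0, 0]],
  [[0, 0, 0.1], [0, 0, 0]],
  [[0, 0, 0], [0, 0, 0]],
  [[0, 0, 0], [0, 0, 0]],
  [[0, 0, 0], [0, 0, 0]],
  [[0, 0, 0], [0, 0, 0]],
  [[0, 0, 0], [0, 0, 0]],
  [[0, 0, 0], [0, 0, 0]],
  [[0, 0, 0], [0, 0, 0]],
  [[0, 0, 0], [0, 0, 0]],
])

```text
time: 11.13
position: [0.4866, -0.0631, 0.1193]
tcp_rot: [-180.0, -0.0, 74.7]
ft_force: [-0.1, -0.2, -2.5]
grip_width: 0.0212
grip_force: 60.1
```

>>> apply_moves([
  [[0, 0, 0.1], [0, 0, 0]],
  [[0, 0, 0.1], [0, 0, 0]],
  [[0, 0, 0], [0, 0, 0]],
  [[0, 0, 0], [0, 0, 0]],
  [[0, 0, 0], [0, 0, 0]],
  [[0, 0, 0], [0, 0, 0]],
  [[0, 0, 0], [0, 0, 0]],
  [[0, 0, 0], [0, 0, 0]],
  [[0, 0, 0], [0, 0, 0]],
  [[0, 0, 0], [0, 0, 0]],
])

```text
time: 11.97
position: [0.4865, -0.0631, 0.1172]
tcp_rot: [-180.0, 0.0, 74.7]
ft_force: [-1.7, 0.3, -1.1]
grip_width: 0.0212
grip_force: 60.2
```

>>> apply_moves([
  [[0, 0, 0.1], [0, 0, 0]],
  [[0, 0, 0.1], [0, 0, 0]],
  [[0, 0, 0], [0, 0, 0]],
  [[0, 0, 0], [0, 0, 0]],
  [[0, 0, 0], [0, 0, 0]],
  [[0, 0, 0], [0, 0, 0]],
  [[0, 0, 0], [0, 0, 0]],
  [[0, 0, 0], [0, 0, 0]],
  [[0, 0, 0], [0, 0, 0]],
  [[0, 0, 0], [0, 0, 0]],
])

```text
time: 12.8
position: [0.4865, -0.0632, 0.1156]
tcp_rot: [-180.0, 0.0, 74.7]
ft_force: [-5.5, -0.2, 3.6]
grip_width: 0.021
grip_force: 60.9
```

>>> apply_moves([
  [[-0.01, -0.04, 0], [0, 0, 0]],
  [[-0.015, -0.06, 0], [0, 0, 0]],
  [[0, 0, 0], [0, 0, 0]],
  [[0, 0, 0.1], [0, 0, 0]],
  [[0, 0, 0.1], [0, 0, 0]],
  [[0, 0, 0], [0, 0, 0]],
  [[0, 0, 0], [0, 0, 0]],
  [[0, 0, 0], [0, 0, 0]],
  [[0, 0, 0], [0, 0, 0]],
  [[0, 0, 0], [0, 0, 0]],
])

```text
time: 13.63
position: [0.4862, -0.0634, 0.1144]
tcp_rot: [179.9, 0.0, 74.7]
ft_force: [-4.1, -0.5, 7.1]
grip_width: 0.0211
grip_force: 61.5
```

>>> apply_moves([
  [[-0.01, -0.04, 0.05], [0, 0, 0]],
  [[0, 0, 0.05], [0, 0, 0]],
  [[0, 0, 0.1], [0, 0, 0]],
  [[0, 0, 0], [0, 0, 0]],
  [[0, 0, 0], [0, 0, 0]],
  [[0, 0, 0], [0, 0, 0]],
  [[0, 0, 0], [0, 0, 0]],
  [[0, 0, 0], [0, 0, 0]],
  [[0, 0, 0], [0, 0, 0]],
  [[0, 0, 0], [0, 0, 0]],
])

```text
time: 14.47
position: [0.4858, -0.0634, 0.1125]
tcp_rot: [179.9, 0.0, 74.7]
ft_force: [-4.6, -0.6, 7.2]
grip_width: 0.0211
grip_force: 61.4
```

>>> apply_moves([
  [[-0.01, -0.04, 0], [0, 0, 0]],
  [[-0.01, -0.04, 0], [0, 0, 0]],
  [[-0.01, -0.04, 0], [0, 0, 0]],
  [[0, 0, 0], [0, 0, 0]],
  [[0, 0, 0], [0, 0, 0]],
  [[0, 0, 0], [0, 0, 0]],
  [[0, 0, 0], [0, 0, 0]],
  [[0, 0, 0], [0, 0, 0]],
  [[0, 0, 0], [0, 0, 0]],
  [[0, 0, 0], [0, 0, 0]],
])

```text
time: 15.3
position: [0.4846, -0.0633, 0.1114]
tcp_rot: [179.9, 0.0, 74.7]
ft_force: [4.5, -2.3, 0.5]
grip_width: 0.0213
grip_force: 60.4
```

>>> apply_moves([
  [[0, -0.02, 0.1], [0, 0, 0]],
  [[0, -0.02, 0.1], [0, 0, 0]],
  [[0, 0, 0.05], [0, 0, 0]],
  [[0, 0, 0], [0, 0, 0]],
  [[0, 0, 0], [0, 0, 0]],
  [[0, 0, 0], [0, 0, 0]],
  [[0, 0, 0], [0, 0, 0]],
  [[0, 0, 0], [0, 0, 0]],
  [[0, 0, 0], [0, 0, 0]],
  [[0, 0, 0], [0, 0, 0]],
])

```text
time: 16.13
position: [0.4834, -0.063, 0.1086]
tcp_rot: [-180.0, 0.0, 74.7]
ft_force: [3.5, -3.5, -0.0]
grip_width: 0.0212
grip_force: 60.3
```

>>> apply_moves([
  [[-0.035, -0.025, 0], [0, 0, 0]],
  [[-0.035, -0.025, 0], [0, 0, 0]],
  [[0, 0, 0.1], [0, 0, 0]],
  [[0, 0, 0.1], [0, 0, 0]],
  [[0, 0, 0], [0, 0, 0]],
  [[0, 0, 0], [0, 0, 0]],
  [[0, 0, 0], [0, 0, 0]],
  [[0, 0, 0], [0, 0, 0]],
  [[0, 0, 0], [0, 0, 0]],
  [[0, 0, 0], [0, 0, 0]],
])

```text
time: 16.97
position: [0.4828, -0.0633, 0.1066]
tcp_rot: [-180.0, -0.0, 74.7]
ft_force: [4.6, -1.8, -2.6]
grip_width: 0.0214
grip_force: 60.2
```

>>> apply_moves([
  [[0, 0, 0.1], [0, 0, 0]],
  [[0, 0, 0.1], [0, 0, 0]],
  [[0, 0, 0.1], [0, 0, 0]],
  [[0, 0, 0], [0, 0, 0]],
  [[0, 0, 0], [0, 0, 0]],
  [[0, 0, 0], [0, 0, 0]],
  [[0, 0, 0], [0, 0, 0]],
  [[0, 0, 0], [0, 0, 0]],
  [[0, 0, 0], [0, 0, 0]],
  [[0, 0, 0], [0, 0, 0]],
])

```text
time: 17.8
position: [0.4828, -0.0634, 0.1037]
tcp_rot: [-180.0, -0.0, 74.7]
ft_force: [2.6, -0.1, -0.7]
grip_width: 0.0213
grip_force: 60.4
```

>>> apply_moves([
  [[0, 0, 0.1], [0, 0, 0]],
  [[0, 0, 0.1], [0, 0, 0]],
  [[0, 0, 0], [0, 0, 0]],
  [[0, 0, 0], [0, 0, 0]],
  [[0, 0, 0], [0, 0, 0]],
  [[0, 0, 0], [0, 0, 0]],
  [[0, 0, 0], [0, 0, 0]],
  [[0, 0, 0], [0, 0, 0]],
  [[0, 0, 0], [0, 0, 0]],
  [[0, 0, 0], [0, 0, 0]],
])

```text
time: 18.63
position: [0.4829, -0.0633, 0.1018]
tcp_rot: [-180.0, -0.0, 74.7]
ft_force: [0.8, 4.0, 1.5]
grip_width: 0.0216
grip_force: 60.6
```

>>> apply_moves([
  [[0, 0, 0.1], [0, 0, 0]],
  [[0, 0, 0.1], [0, 0, 0]],
  [[0, 0, 0], [0, 0, 0]],
  [[0, 0, 0], [0, 0, 0]],
  [[0, 0, 0], [0, 0, 0]],
  [[0, 0, 0], [0, 0, 0]],
  [[0, 0, 0], [0, 0, 0]],
  [[0, 0, 0], [0, 0, 0]],
  [[0, 0, 0], [0, 0, 0]],
  [[0, 0, 0], [0, 0, 0]],
])

```text
time: 19.47
position: [0.4829, -0.0633, 0.0998]
tcp_rot: [-180.0, -0.0, 74.7]
ft_force: [0.9, 5.3, 3.0]
grip_width: 0.0209
grip_force: 60.9
```

>>> apply_moves([
  [[0.03, -0.01, 0], [0, 0, 0]],
  [[0.02, 0, 0], [0, 0, 0]],
  [[0, 0, 0.1], [0, 0, 0]],
  [[0, 0, 0.1], [0, 0, 0]],
  [[0, 0, 0], [0, 0, 0]],
  [[0, 0, 0], [0, 0, 0]],
  [[0, 0, 0], [0, 0, 0]],
  [[0, 0, 0], [0, 0, 0]],
  [[0, 0, 0], [0, 0, 0]],
  [[0, 0, 0], [0, 0, 0]],
])

```text
time: 20.3
position: [0.4829, -0.0631, 0.0977]
tcp_rot: [-180.0, 0.0, 74.7]
ft_force: [0.4, 2.7, 1.9]
grip_width: 0.0214
grip_force: 61.0
```

>>> apply_moves([
  [[0, 0, 0.1], [0, 0, 0]],
  [[0, 0, 0.1], [0, 0, 0]],
  [[0, 0, 0], [0, 0, 0]],
  [[0, 0, 0], [0, 0, 0]],
  [[0, 0, 0], [0, 0, 0]],
  [[0, 0, 0], [0, 0, 0]],
  [[0, 0, 0], [0, 0, 0]],
  [[0, 0, 0], [0, 0, 0]],
  [[0, 0, 0], [0, 0, 0]],
  [[0, 0, 0], [0, 0, 0]],
])

```text
time: 21.13
position: [0.483, -0.063, 0.0958]
tcp_rot: [180.0, 0.0, 74.7]
ft_force: [0.7, 2.6, 2.8]
grip_width: 0.0213
grip_force: 61.0
```

>>> apply_moves([
  [[0.025, 0, 0], [0, 0, 0]],
  [[0, 0, 0.1], [0, 0, 0]],
  [[0, 0, 0.1], [0, 0, 0]],
  [[0, 0, 0], [0, 0, 0]],
  [[0, 0, 0], [0, 0, 0]],
  [[0, 0, 0], [0, 0, 0]],
  [[0, 0, 0], [0, 0, 0]],
  [[0, 0, 0], [0, 0, 0]],
  [[0, 0, 0], [0, 0, 0]],
  [[0, 0, 0], [0, 0, 0]],
])

```text
time: 21.97
position: [0.483, -0.0629, 0.0937]
tcp_rot: [180.0, 0.0, 74.7]
ft_force: [-0.3, -0.6, 3.1]
grip_width: 0.0212
grip_force: 61.0
```

>>> apply_moves([
  [[0, 0, 0.05], [0, 0, 0]],
  [[0, 0, 0.05], [0, 0, 0]],
  [[0, 0, 0], [0, 0, 0]],
  [[0, 0, 0], [0, 0, 0]],
  [[0, 0, 0], [0, 0, 0]],
  [[0, 0, 0], [0, 0, 0]],
  [[0, 0, 0], [0, 0, 0]],
  [[0, 0, 0], [0, 0, 0]],
  [[0, 0, 0], [0, 0, 0]],
  [[0, 0, 0], [0, 0, 0]],
])

```text
time: 22.8
position: [0.4831, -0.0628, 0.0929]
tcp_rot: [180.0, 0.0, 74.7]
ft_force: [-0.6, -0.4, 3.9]
grip_width: 0.0212
grip_force: 61.0
```

>>> apply_moves([
  [[0, 0, 0.05], [0, 0, 0]],
  [[0, 0, 0.05], [0, 0, 0]],
  [[0, 0, 0], [0, 0, 0]],
  [[0, 0, 0], [0, 0, 0]],
  [[0, 0, 0], [0, 0, 0]],
  [[0, 0, 0], [0, 0, 0]],
  [[0, 0, 0], [0, 0, 0]],
  [[0, 0, 0], [0, 0, 0]],
  [[0, 0, 0], [0, 0, 0]],
  [[0, 0, 0], [0, 0, 0]],
])

```text
time: 23.63
position: [0.4831, -0.0628, 0.0918]
tcp_rot: [180.0, 0.0, 74.7]
ft_force: [0.4, -0.1, 3.6]
grip_width: 0.0213
grip_force: 61.1
```

>>> apply_moves([
  [[0, 0, 0.05], [0, 0, 0]],
  [[0, 0, 0], [0, 0, 0]],
  [[0, 0, 0], [0, 0, 0]],
  [[0, 0, 0], [0, 0, 0]],
  [[0, 0, 0], [0, 0, 0]],
  [[0, 0, 0], [0, 0, 0]],
  [[0, 0, 0], [0, 0, 0]],
  [[0, 0, 0], [0, 0, 0]],
  [[0, 0, 0], [0, 0, 0]],
  [[0, 0, 0], [0, 0, 0]],
])

```text
time: 24.47
position: [0.4831, -0.0628, 0.0917]
tcp_rot: [-180.0, 0.0, 74.7]
ft_force: [-2.8, -1.2, 7.0]
grip_width: 0.0211
grip_force: 61.5
```

>>> apply_moves([
  [[0, 0, 0.04], [0, 0, 0]],
  [[0, 0, 0], [0, 0, 0]],
  [[0, 0, 0], [0, 0, 0]],
  [[0, 0, 0], [0, 0, 0]],
  [[0, 0, 0], [0, 0, 0]],
  [[0, 0, 0], [0, 0, 0]],
  [[0, 0, 0], [0, 0, 0]],
  [[0, 0, 0], [0, 0, 0]],
  [[0, 0, 0], [0, 0, 0]],
  [[0, 0, 0], [0, 0, 0]],
])

```text
time: 25.3
position: [0.4831, -0.0628, 0.0917]
tcp_rot: [-180.0, 0.0, 74.7]
ft_force: [-3.7, 0.0, 8.8]
grip_width: 0.0215
grip_force: 61.7
```

```bash
python3 - <<'E'
from h import *
s=arm.get_image("side")[:,:,::-1]
cv2.imwrite("pics/g3.png",cv2.resize(s[220:340,240:400],(800,600),interpolation=cv2.INTER_CUBIC))
E
```

```text
(no output)
```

View pics/g3.png

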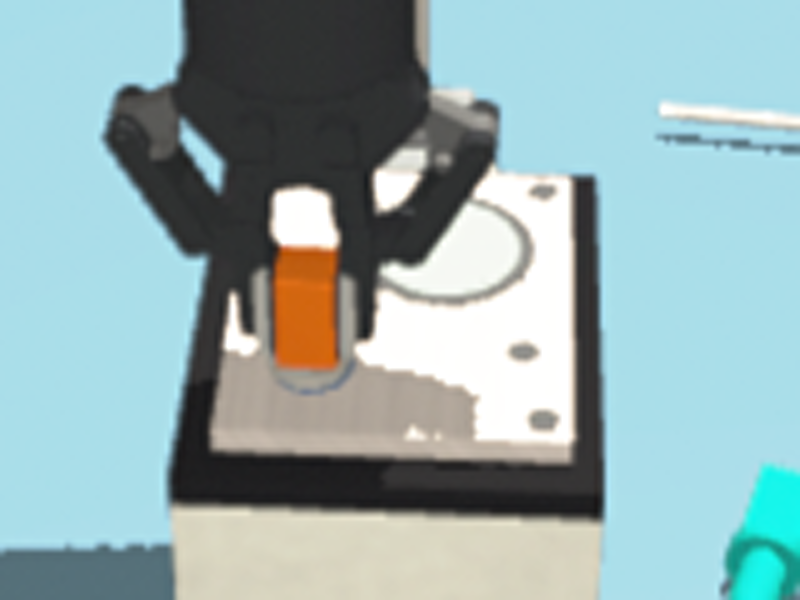

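The collar sits on the blue ring, at about (312,375) in the crop. The height has stopped at 0.0917 while the force rises to 9 N, so the pin is flush. I'll release it and lift clear.

>>> apply_moves([
  [[0, 0, 0], [0, 0, 0]],
  [[0, 0, 0], [0, 0, 0]],
  [[0, 0, 0], [0, 0, 0]],
  [[0, 0, 0], [0, 0, 0]],
  [[0, 0, 0], [0, 0, 0]],
  [[0, 0, 0], [0, 0, 0]],
  [[0, 0, 0], [0, 0, 0]],
  [[0, 0, 0], [0, 0, 0]],
  [[0, 0, 0], [0, 0, 0]],
  [[0, 0, 0], [0, 0, 0]],
], claw=90)

```text
time: 26.18
position: [0.4831, -0.0627, 0.091]
tcp_rot: [180.0, -0.0, 74.7]
ft_force: [0.4, 0.2, -0.6]
grip_width: 0.0548
grip_force: 0.0
```

>>> apply_moves([
  [[0, 0, -0.3], [0, 0, 0]],
  [[0, 0, -0.7], [0, 0, 0]],
  [[0, 0, -1.5], [0, 0, 0]],
  [[0, 0, -2], [0, 0, 0]],
  [[0, 0, -2], [0, 0, 0]],
  [[0, 0, -2], [0, 0, 0]],
  [[0, 0, -2], [0, 0, 0]],
  [[0, 0, -1], [0, 0, 0]],
  [[0, 0, -0.5], [0, 0, 0]],
  [[0, 0, 0], [0, 0, 0]],
])

```text
time: 27.02
position: [0.4837, -0.0629, 0.2123]
tcp_rot: [179.9, -0.0, 74.7]
ft_force: [-0.1, 0.5, -0.2]
grip_width: 0.0553
grip_force: 0.0
```

>>> apply_moves([
  [[1.5, 0.1, 0], [0, 0, 0]],
  [[3, 0.2, 0], [0, 0, 0]],
  [[3.5, 0.3, 0], [0, 0, 0]],
  [[3.5, 0.3, 0], [0, 0, 0]],
  [[3.5, 0.3, 0], [0, 0, 0]],
  [[3.5, 0.3, 0], [0, 0, 0]],
  [[3.5, 0.3, 0], [0, 0, 0]],
  [[3, 0.2, 0], [0, 0, 0]],
  [[2, 0.1, 0], [0, 0, 0]],
  [[0.94, 0, 0], [0, 0, 0]],
], claw=255)

```text
time: 27.85
position: [0.5765, 0.2034, 0.2087]
tcp_rot: [-179.8, 0.1, 74.8]
ft_force: [0.4, -0.5, 0.7]
grip_width: -0.0004
grip_force: 0.0
```

```bash
python3 - <<'E'
from h import *
s=arm.get_image("side")[:,:,::-1];t=arm.get_image("top")[:,:,::-1]
cv2.imwrite("pics/g4.png",np.hstack([cv2.resize(s[160:340,230:410],(400,400)),cv2.resize(t[170:320,270:420],(400,400))]))
m,a=blob(s,(0,150,90),(6,255,255),(300,185,40,50))
print(a,m.sum()/255,onz("side",a,.117))
E
```

```text
[323.41176471 210.25882353] 85.0 [0.56290969 0.14527828 0.117     ]
```

View pics/g4.png

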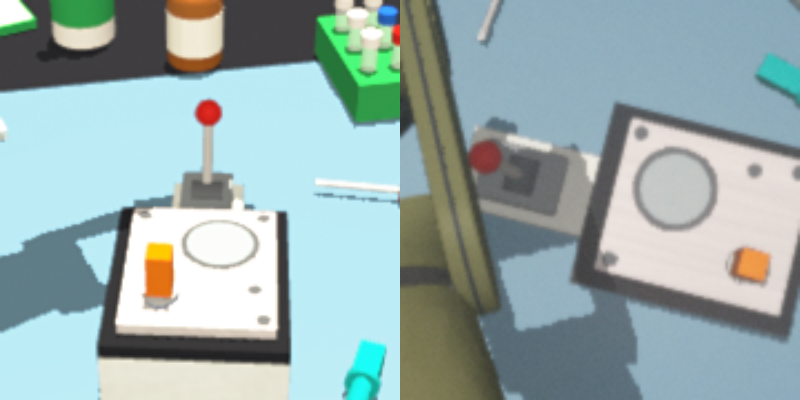

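The pin stands flush (crop (160,275)), and the red ball (crop (208,112), side (323,210)) has not moved. Next I lower the shut fingers behind the ball.

>>> apply_moves([
  [[0, 0, 1], [0, 0, 0]],
  [[0, 0, 1.5], [0, 0, 0]],
  [[0, 0, 2], [0, 0, 0]],
  [[0, 0, 2], [0, 0, 0]],
  [[0, 0, 2], [0, 0, 0]],
  [[0, 0, 1.5], [0, 0, 0]],
  [[0, 0, 0.7], [0, 0, 0]],
  [[0, 0, 0], [0, 0, 0]],
  [[0, 0, 0], [0, 0, 0]],
  [[0, 0, 0], [0, 0, 0]],
])

```text
time: 28.78
position: [0.5778, 0.2009, 0.1052]
tcp_rot: [179.9, -0.1, 74.7]
ft_force: [0.2, 0.3, -0.9]
grip_width: -0.0
grip_force: 0.0
```

>>> apply_moves([
  [[-0.5, 0, 0], [0, 0, 0]],
  [[-0.8, 0, 0], [0, 0, 0]],
  [[-0.8, 0, 0], [0, 0, 0]],
  [[-0.8, 0, 0], [0, 0, 0]],
  [[-0.8, 0, 0], [0, 0, 0]],
  [[-0.8, 0, 0], [0, 0, 0]],
  [[-0.8, 0, 0], [0, 0, 0]],
  [[-0.7, 0, 0], [0, 0, 0]],
  [[-0.5, 0, 0], [0, 0, 0]],
  [[0, 0, 0], [0, 0, 0]],
])

```text
time: 29.62
position: [0.5595, 0.1374, 0.1038]
tcp_rot: [-180.0, 0.0, 74.6]
ft_force: [0.3, -0.5, 0.4]
grip_width: -0.0003
grip_force: 0.0
```

>>> apply_moves([
  [[-0.5, 0, 0], [0, 0, 0]],
  [[-0.5, 0, 0], [0, 0, 0]],
  [[-0.5, 0, 0], [0, 0, 0]],
  [[-0.3, 0, 0], [0, 0, 0]],
  [[-0.3, 0, 0], [0, 0, 0]],
  [[-0.2, 0, 0], [0, 0, 0]],
  [[-0.2, 0, 0], [0, 0, 0]],
  [[-0.1, 0, 0], [0, 0, 0]],
  [[0, 0, 0], [0, 0, 0]],
  [[0, 0, 0], [0, 0, 0]],
])

```text
time: 30.45
position: [0.553, 0.1133, 0.104]
tcp_rot: [-180.0, 0.0, 74.7]
ft_force: [-0.0, 1.1, 0.8]
grip_width: -0.0
grip_force: 0.0
```

>>> apply_moves([
  [[-0.1, 0, 0], [0, 0, 0]],
  [[-0.1, 0, 0], [0, 0, 0]],
  [[-0.1, 0, 0], [0, 0, 0]],
  [[0, 0, 0], [0, 0, 0]],
  [[0, 0, 0], [0, 0, 0]],
  [[0, 0, 0], [0, 0, 0]],
  [[0, 0, 0], [0, 0, 0]],
  [[0, 0, 0], [0, 0, 0]],
  [[0, 0, 0], [0, 0, 0]],
  [[0, 0, 0], [0, 0, 0]],
])

```text
time: 31.28
position: [0.5522, 0.1105, 0.104]
tcp_rot: [180.0, 0.0, 74.7]
ft_force: [0.1, -0.4, -0.2]
grip_width: 0.0001
grip_force: 0.0
```

>>> apply_moves([
  [[-0.1, 0, 0], [0, 0, 0]],
  [[-0.1, 0, 0], [0, 0, 0]],
  [[-0.1, 0, 0], [0, 0, 0]],
  [[-0.1, 0, 0], [0, 0, 0]],
  [[0, 0, 0], [0, 0, 0]],
  [[0, 0, 0], [0, 0, 0]],
  [[0, 0, 0], [0, 0, 0]],
  [[0, 0, 0], [0, 0, 0]],
  [[0, 0, 0], [0, 0, 0]],
  [[0, 0, 0], [0, 0, 0]],
])

```text
time: 32.12
position: [0.5512, 0.1067, 0.104]
tcp_rot: [180.0, 0.0, 74.7]
ft_force: [0.5, -1.0, -0.1]
grip_width: -0.0002
grip_force: 0.0
```

>>> apply_moves([
  [[-0.1, 0, 0], [0, 0, 0]],
  [[-0.1, 0, 0], [0, 0, 0]],
  [[0, 0, 0], [0, 0, 0]],
  [[0, 0, 0], [0, 0, 0]],
  [[0, 0, 0], [0, 0, 0]],
  [[0, 0, 0], [0, 0, 0]],
  [[0, 0, 0], [0, 0, 0]],
  [[0, 0, 0], [0, 0, 0]],
  [[0, 0, 0], [0, 0, 0]],
  [[0, 0, 0], [0, 0, 0]],
])

```text
time: 32.95
position: [0.5506, 0.1048, 0.1039]
tcp_rot: [-180.0, 0.0, 74.7]
ft_force: [0.6, 0.6, 0.4]
grip_width: 0.0001
grip_force: 0.1
```

>>> apply_moves([
  [[-0.1, 0, 0], [0, 0, 0]],
  [[-0.1, 0, 0], [0, 0, 0]],
  [[0, 0, 0], [0, 0, 0]],
  [[0, 0, 0], [0, 0, 0]],
  [[0, 0, 0], [0, 0, 0]],
  [[0, 0, 0], [0, 0, 0]],
  [[0, 0, 0], [0, 0, 0]],
  [[0, 0, 0], [0, 0, 0]],
  [[0, 0, 0], [0, 0, 0]],
  [[0, 0, 0], [0, 0, 0]],
])

```text
time: 33.78
position: [0.5503, 0.1037, 0.1039]
tcp_rot: [180.0, -0.1, 74.7]
ft_force: [1.6, 4.8, -1.5]
grip_width: -0.0002
grip_force: 2.6
```

>>> apply_moves([
  [[-0.1, 0, 0], [0, 0, 0]],
  [[-0.1, 0, 0], [0, 0, 0]],
  [[0, 0, 0], [0, 0, 0]],
  [[0, 0, 0], [0, 0, 0]],
  [[0, 0, 0], [0, 0, 0]],
  [[0, 0, 0], [0, 0, 0]],
  [[0, 0, 0], [0, 0, 0]],
  [[0, 0, 0], [0, 0, 0]],
  [[0, 0, 0], [0, 0, 0]],
  [[0, 0, 0], [0, 0, 0]],
])

```text
time: 34.62
position: [0.5502, 0.1034, 0.104]
tcp_rot: [180.0, -0.3, 74.7]
ft_force: [3.7, 12.2, -2.7]
grip_width: -0.0002
grip_force: 5.7
```

The lever is at its stop (12 N, no further motion), so I back off and lift away.

>>> apply_moves([
  [[0.3, 0, 0], [0, 0, 0]],
  [[0.7, 0, 0], [0, 0, 0]],
  [[1, 0, 0], [0, 0, 0]],
  [[1.5, 0, 0], [0, 0, 0]],
  [[1.5, 0, 0], [0, 0, 0]],
  [[1, 0, -0.5], [0, 0, 0]],
  [[1, 0, -1], [0, 0, 0]],
  [[0, 0, -2], [0, 0, 0]],
  [[0, 0, -2], [0, 0, 0]],
  [[0, 0, -2], [0, 0, 0]],
])

```text
time: 35.45
position: [0.5683, 0.1694, 0.1806]
tcp_rot: [180.0, 0.0, 74.8]
ft_force: [0.8, -0.3, 0.4]
grip_width: -0.0003
grip_force: 0.0
```

>>> apply_moves([
  [[0, 0, -2], [0, 0, 0]],
  [[0, 0, -2], [0, 0, 0]],
  [[0, -2, -1], [0, 0, 0]],
  [[0, -2, 0], [0, 0, 0]],
  [[0, -2, 0], [0, 0, 0]],
  [[0, -2, 0], [0, 0, 0]],
  [[0, -1, 0], [0, 0, 0]],
  [[0, 0, 0], [0, 0, 0]],
  [[0, 0, 0], [0, 0, 0]],
  [[0, 0, 0], [0, 0, 0]],
])

```text
time: 36.28
position: [0.4821, 0.1922, 0.2294]
tcp_rot: [179.9, -0.0, 74.7]
ft_force: [-0.3, -0.2, -0.3]
grip_width: 0.0003
grip_force: 0.0
```

```bash
python3 - <<'E'
from h import *
s=arm.get_image("side")[:,:,::-1];t=arm.get_image("top")[:,:,::-1]
cv2.imwrite("pics/g5.png",np.hstack([cv2.resize(s[180:360,250:400],(400,480),interpolation=cv2.INTER_CUBIC),cv2.resize(t[170:350,270:420],(400,480),interpolation=cv2.INTER_CUBIC)]))
m,a=blob(s,(0,150,90),(6,255,255),(300,195,40,60));m,b=blob(t,(0,120,80),(6,255,255),(300,210,60,50))
P,e=tri(a,b);print(a,b,P,e)
y=np.array([.24,.971]);d=(P[:2]-[.56264,.14284])@y;print("dy",d)
S=arm.state();print(S["position"],S["ft_force"])
E
```

```text
[322.01941748 229.50485437] [331.94680851 236.55319149] [0.54701825 0.0805584  0.11305935] 0.0003671459289884355
dy -0.06422465099200772
[0.48203679 0.19197897 0.22901819] [0.44106523 0.2520998  0.00067335]
```

View pics/g5.png

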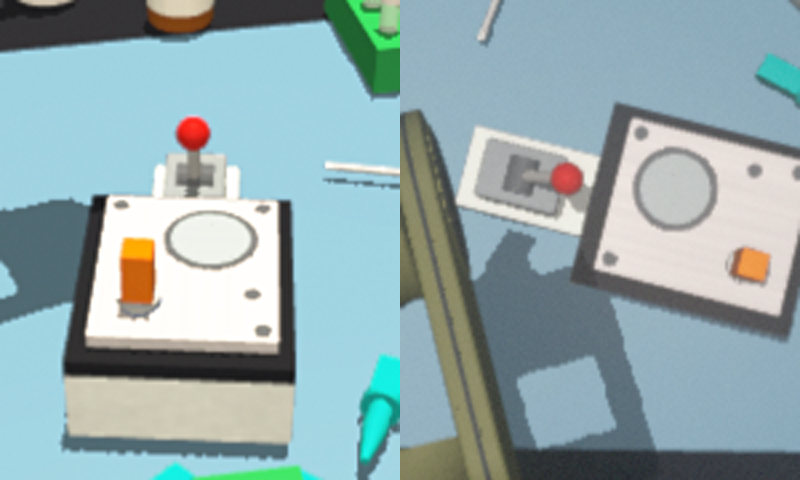

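The ball now stands at z 0.113 m, 64 mm over towards the plate (crop (193,133)), so the lever is fully over. The pin stands seated at crop (138,270). I'll check its height once, then hand in.

```bash
python3 - <<'E'
from h import *
P,e=tri((301.8,272),(402.8,268.3));print(P,e)
if abs(P[2]-.126)<.005: print(arm.sign_off())
E
```

```text
[ 0.48315784 -0.06195837  0.1272475 ] 0.0011048557772483387
the job is handed in; nothing more can be done
None
```

The job is handed in: the tapered pin is seated flush through both plates and the red clamp lever is fully over at its stop, done in that order in about 36 s; the dowel and everything else were left where they were.

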